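# Clear the notions box, try its lid, free the catch and hold the lid open

## Robot

A 7-joint arm with a two-finger parallel gripper is mounted at the origin on a cart in front of the work surface, level with it; the furniture and walls round the work are solid. World frame = base frame: x ahead of the robot, y to its left, z up, the work surface at z = 0. Lengths are in m, angles in rad, forces in N, time in s.
With the tool pointing down it reaches from about 0.4 to 0.75 m from the base axis. Payload 19.5 kg.
Tool frame: the origin (TCP) lies at the very end of the fingers, on their centre line; the grasp point (between the pads) lies 19 mm behind it; z points along the fingers, y is the direction in which the jaws open and shut (so a half turn about z gives the same grasp; the last joint's range is limited). The gripper opens to 85 mm and grips with 20 to 120 N. Pads are 22 mm wide; open, the fingers measure 114 mm over their backs; the gripper's body (76 mm by 85 mm) begins 54 mm behind the grasp point. The pads swing forward as they close: fully open they stand 13 mm farther back than shut.
Start: joints at [-1.237, 0.707, -0.028, 1.485, 0.022, 0.951, -0.075], TCP at [0.211, 0.535, 0.231] pointing down, gripper open.
Joint ranges: [-2.71, 2.71], [-0.32, 2.16], [-1.57, 1.52], [0, 2.45], [-1.46, 4.6], [0, 2.02], [-2.83, 2.83]. Speed limits (rad/s): [1.89, 1.89, 2.57, 2.57, 3.01, 3.01, 3.01].

## Interface

Orientations are given as a unit quaternion [x, y, z, w].
In Python, from cell import sensors, snapshot, workorder gives the robot as it stands.
- The arm moves only by the tool servo_tool, never from a script. Its argument "steps" is one flat list of numbers, 7 for each row, row after row: the turn, a rotation vector about the world's x, y, z in degrees, then the shift along the world's x, y, z in cm, then the gripper command: -1 is shut, 1 is fully open, values between are in proportion. A call has 1 to 12 rows; each row shifts and turns the commanded pose from where the row before left it; what a row does not reach is not made up. A row lasts 1/10 s, in which the tool goes at most 50 mm and 8.59 degrees, less where a joint would pass 70% of its speed; a pose out of reach is approached as far as the arm can. A call is refused whole if a number of a shift passes 5 or a number of a turn 8.59, either way. A call with a gripper value outside its range is refused whole. The fingers move at their own pace and stop on an object; "newtons" is the grip in N (left out, the last holds). Time passes only in rows, so rows that do not move let the fingers close. It gives the time, the measured TCP pose, the force and the opening at its end, in the units of the state.
- sensors.sense(): the state, without advancing time (a new reading comes with each control period).
- snapshot(name): name is "scene" or "top" or "wrist"; returns a dict with "color" (420x560x3 uint8, red, green, blue), "range_z" (420x560 float32, m along the optical axis (not along the pixel's ray), 0 where there is no reading), "vfov" (degrees; the focal length in pixels is half the picture's height over the tangent of half this angle, whatever the lens; pixels are square), "cx", "cy" (the principal point, pixels), "R" (3x3) and "t" (3): a world point X has camera coordinates R X + t; the wrist camera has in their place "mount" (4x4, takes a point from camera to tool coordinates, whose origin is the TCP and whose axes are the flange's). Camera axes: x right, y down, z forward; pixel columns grow to the right and rows downward; lengths in m; the calibration is good to about 2 mm. A picture is of the moment at which its call begins: read the wrist's pose just before it.
- workorder.job_done(): hands the job in, once; it reports no verdict.
The state is a dict: "time_s": time; "q": joint angles; "qd": joint speeds; "tau": joint torques, N m; "tool_pos": TCP position; "tool_rot": TCP orientation; "ft_force": force on the tool from outside, world axes, zero at the start; "ft_torque": the same for the moment, N m; "width": opening from 0.0 (shut) to 1.0 (fully open).
Only numpy, scipy, OpenCV 4.12 (cv2) and the standard library are available. Lean on these libraries where they do the work, as an engineer would, in place of code of your own. Each camera call takes 0.05 s, during which the arm holds its last target.

## Task

Take the pattern weight off the lid of the notions box, set it down flat in the round well of its wooden rest and let go of it. Then, before touching the slide latch, lift the lid gently by its bar to feel whether it is caught; if it stops after a few millimetres, push the latch's thumb piece left to its far stop and lift again. Finish holding the lid by its bar, still, about 40 degrees open, without letting go, and leave the other things on the table where they are.

Things in the scene. Friction and masses are not known exactly. Their poses are not given: they have to be found in the camera images.
- kit_box: Beech notions box fixed to the table, 162 x 244 x 70 mm (x, y, z), with a flat wooden lid whose top is 70 mm above the table. Origin: on the table under the box's middle; box x runs from its front to its hinged back, y to its left (seen from the robot), z up.
- case_top (a point): Middle of the top of the dark steel lock case screwed on the box's front: 42 x 130 mm, its top 69 mm above the table, spanning box x -118 to -76 and y -30 to +100 mm. 
- lid_hinge (a point): Middle of the lid's hinge axis at the back of the box, at box (78, 0, 64) mm; the axis runs along box y. The lid's front rises as it opens.
- kit_box_lid (a joint): Lid angle in rad: 0 shut, positive open (up to 1.83). It falls shut when let go half open. If the latch has it caught it rises about 0.045 rad (7 mm at the front), then stops hard; if not, it comes up freely (3 N at the bar). Whether it is caught cannot be seen from outside.
- bar_grip (a point): Middle of the lid's steel bar handle, a round bar 10 mm thick and 90 mm long along box y, its axis 30 mm above the lid, on two posts at its ends (76 mm clear between them). At box (-46, 0, 100) mm with the lid shut: 124 mm in front of the hinge axis and 36 mm above it; it turns with the lid. A round bar: it can turn in the jaws.
- thumb_grip (a point): Middle of the slide latch's thumb piece, an upright steel block 18 x 10 x 30 mm (box x, y, z) standing on the lock case, its top 31 mm above the case; at box (-97, 60, 86) mm when the latch is home. It slides 20 mm towards box +y to its stop, against about 3 N of friction, and stays where it is left.
- latch (a joint): Slide latch position in m: 0 home (as it starts), 0.020 at its stop towards box +y. Fully slid it always frees the lid.
- strike (a point): Middle of the top of the steel strike plate on the lid's front edge (36 mm wide, 73 mm above the table, box x -106 to -56 mm). It reaches over the lock case, hides a hook that goes down into it, and turns with the lid. Pulling a caught hook against the latch with more than 60 N counts as forcing the lid.
- weight_mid (a point): Middle (half-way up) of the cast-iron pattern weight that stands on the lid behind the bar: round foot 72 mm across, 52 mm high, with a grip knob 26 mm across that takes up the top 21 mm; about 0.6 kg. z up.
- rest_well (a point): Centre of the floor of the round well in the wooden rest: a fixed block 112 x 112 x 22 mm on the table, to the left of the box; the well is 78 mm across and 12 mm deep, its floor 10 mm above the table.
- tin: Bystander: round bobbin tin, 90 mm across, 38 mm high, origin at the centre of its underside.
- spool: Bystander: thread spool standing up, 34 mm across, 45 mm high, origin at the centre of its underside.
- tape_measure: Bystander: rolled-up tape measure lying flat, 45 mm across, 16 mm high, origin at the centre of its underside.
Things that resemble listed ones, but are neither listed nor needed, are in the scene too. Of the things that look like the part that bears rest_well, the larger one is meant. Leave any turquoise look-alike of the part that bears weight_mid alone.

How it is judged:
On the way, in this order (a step that is already met when the one before it is completed fails the run):
1. the pattern weight stands flat in the well of its rest, let go (horizontal distance between weight_mid and rest_well below 0.006 m and z of weight_mid in the frame of rest_well between 0.021 and 0.03 m and angle between weight_mid's own z axis and vertical below 0.08 rad and contact force between the fingers and weight below 0.1 N and linear speed of weight below 0.02 m/s), for 0.2 s.
2. the lid is tried by lifting it, the latch not yet touched (value of joint kit_box_lid above 0.022 rad and value of joint latch below 0.004 m and contact force between the fingers and kit_box_lid above 0.3 N), for 0.1 s.
3. the lid is raised past 29 degrees (value of joint kit_box_lid above 0.5 rad), for 0.2 s.
At the end, for the whole second after the job is handed in: The lid is held still by the fingers on its bar, between 30 and 50 degrees open (0.52 to 0.88 rad), and the pattern weight stands flat in the well of its rest (within 6 mm of its centre, upright within 0.08 rad) (horizontal distance between weight_mid and rest_well below 0.006 m and z of weight_mid in the frame of rest_well between 0.021 and 0.03 m and angle between weight_mid's own z axis and vertical below 0.08 rad and value of joint kit_box_lid between 0.52 and 0.88 rad and velocity of joint kit_box_lid between -0.1 and 0.1 rad/s and contact force between the fingers and kit_box_lid above 0.5 N); the arm keeps its last pose, push and grip.
It fails at once if the caught lid is forced (more than 60 N on its hook) (contact force between latch and kit_box_lid above 60 N).
It fails at once if the weight is tipped over (angle between weight_mid's own z axis and vertical above 0.5 rad).
It fails at once if the lid is opened with the weight still on it (value of joint kit_box_lid above 0.1 rad and not (horizontal distance between weight_mid and rest_well below 0.006 m)).
It fails at once if another thing on the table is moved more than 20 mm (distance of any of tin, spool, tape_measure from where it was at the start of the episode above 0.02 m).
It also fails if it takes over 67 s, if anything falls off the work surface, if the arm or the gripper's body presses on something with over 40 N, if the wrist force passes 120 N, or if a joint passes its speed limit or range.

## Working session

There is one attempt and no reset: what is moved stays moved. The work goes in short steps, Python scripts to look and compute and a tool call to move; the robot and the scene stay as the last step left them, time stands still between calls to the robot, and variables do not carry over. Pictures are saved under pics/ and viewed, and the job is handed in when it is done.

Besides the shell and the picture viewer there is one more tool, called after "Request:" by a JSON object that holds its "op" and its "data". servo_tool: Moves the arm, as the interface text tells. Its arguments: {"type":"object","properties":{"steps":{"type":"array","items":{"type":"number"}},"newtons":{"type":"number"}},"required":["steps"]}

```bash
ls; mkdir -p pics
python3 - <<'E'
from cell import sensors, snapshot
import cv2, numpy as np, pickle
s=sensors.sense(); print({k:np.round(v,3).tolist() for k,v in s.items()})
for n in ["scene","top","wrist"]:
    d=snapshot(n); pickle.dump(d,open(f"{n}0.pkl","wb"))
    cv2.imwrite(f"pics/{n}0.png",d["color"][:,:,::-1])
    print(n,{k:(np.round(v,4).tolist()) for k,v in d.items() if k not in("color","range_z")})
E
```

```text
pics
{'time_s': 0.0, 'q': [-1.237, 0.707, -0.028, 1.485, 0.022, 0.951, -0.075], 'qd': [-0.0, 0.001, 0.002, 0.001, 0.0, -0.001, 0.0], 'tau': [-0.001, -88.32, 1.234, -23.617, 0.017, 0.006, 0.0], 'tool_pos': [0.211, 0.535, 0.231], 'tool_rot': [0.187, 0.982, -0.001, -0.0], 'ft_force': [-0.346, 0.248, 0.291], 'ft_torque': [-0.01, -0.019, -0.018], 'width': 0.999}
scene {'vfov': 49.2765, 'cx': 280.7579, 'cy': 207.6527, 'R': [[0.7946, -0.607, 0.0153], [-0.3486, -0.4767, -0.807], [0.4971, 0.6359, -0.5904]], 't': [-0.3636, 0.3306, 0.8833]}
top {'vfov': 56.5103, 'cx': 285.3853, 'cy': 202.1117, 'R': [[-0.0287, -0.9996, -0.0005], [-0.9802, 0.0283, -0.1961], [0.1961, -0.0052, -0.9806]], 't': [0.107, 0.5514, 1.0406]}
wrist {'vfov': 70.0191, 'cx': 279.1587, 'cy': 208.7938, 'mount': [[-0.0006, -0.9472, -0.3206, 0.0814], [1.0, -0.0009, 0.0006, 0.0003], [-0.0008, -0.3206, 0.9472, -0.1428], [0.0, 0.0, 0.0, 1.0]]}
```

View pics/scene0.png

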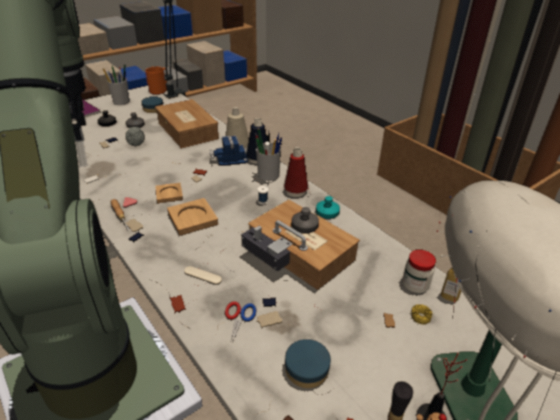

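View pics/top0.png

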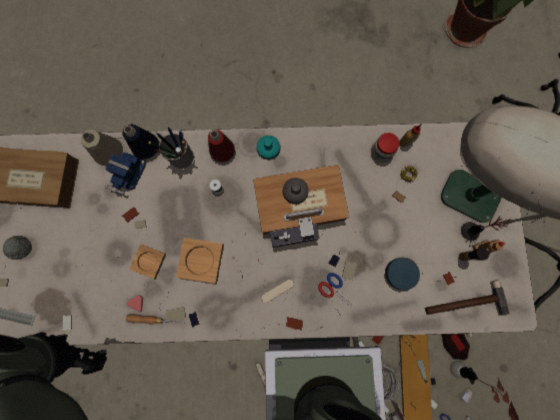

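View pics/wrist0.png

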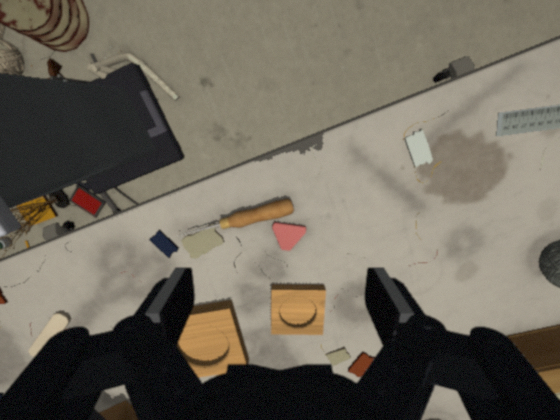

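Top view: the notions box is at about (300,200) with a dark weight on its lid at (295,188). There are two wooden rests, a larger one at (200,261) and a smaller one at (148,262). The turquoise look-alike stands at (268,147), the spool at (216,187), and the tin at (403,274). I'll enlarge crops before measuring.

```bash
cat > h.py <<'E'
import cv2, numpy as np, pickle
from scipy.spatial.transform import Rotation as Ro
def K(d):
    f=d["color"].shape[0]/2/np.tan(np.radians(d["vfov"]/2)); return f
def ext(d,s=None):
    if "R" in d: return np.array(d["R"]),np.array(d["t"])
    T=np.eye(4);T[:3,:3]=Ro.from_quat(s["tool_rot"]).as_matrix();T[:3,3]=s["tool_pos"]
    M=np.linalg.inv(T@np.array(d["mount"])); return M[:3,:3],M[:3,3]
def ray(d,px,z,s=None):
    R,t=ext(d,s);f=K(d);px=np.atleast_2d(px).astype(float)
    r=np.c_[(px[:,0]-d["cx"])/f,(px[:,1]-d["cy"])/f,np.ones(len(px))]@R
    o=-R.T@t; return o+r*((z-o[2])/r[:,2])[:,None]
def proj(d,X,s=None):
    R,t=ext(d,s);f=K(d);c=np.atleast_2d(X)@R.T+t
    return np.c_[c[:,0]/c[:,2]*f+d["cx"],c[:,1]/c[:,2]*f+d["cy"]]
def cloud(d,s=None):
    R,t=ext(d,s);f=K(d);z=d["range_z"];v,u=np.mgrid[:z.shape[0],:z.shape[1]]
    c=np.stack([(u-d["cx"])/f*z,(v-d["cy"])/f*z,z],-1)
    P=(c-t)@R; P[z==0]=np.nan; return P
def crop(d,x0,y0,x1,y1,k,name):
    cv2.imwrite(name,cv2.resize(d["color"][y0:y1,x0:x1,::-1],None,fx=k,fy=k,interpolation=cv2.INTER_CUBIC))
E
python3 - <<'E'
from h import *
d=pickle.load(open("top0.pkl","rb"))
crop(d,240,130,360,260,4.5,"pics/t_box.png"); crop(d,120,230,240,300,6,"pics/t_rest.png")
P=cloud(d)
for p in [(295,188),(295,186),(320,180),(303,215),(200,261),(182,250),(148,262),(403,274),(216,187),(268,147),(409,173)]: print(p,np.round(P[p[1],p[0]],3))
d=pickle.load(open("scene0.pkl","rb"));crop(d,230,180,370,290,5,"pics/s_box.png")
E
```

```text
(295, 188) [0.578 0.065 0.121]
(295, 186) [0.585 0.065 0.118]
(320, 180) [ 0.612 -0.007  0.069]
(303, 215) [0.514 0.044 0.068]
(200, 261) [0.4   0.338 0.007]
(182, 250) [0.432 0.386 0.022]
(148, 262) [0.402 0.487 0.003]
(403, 274) [ 0.347 -0.226  0.036]
(216, 187) [0.606 0.288 0.044]
(268, 147) [0.722 0.137 0.041]
(409, 173) [ 0.644 -0.283 -0.004]
```

View pics/t_box.png

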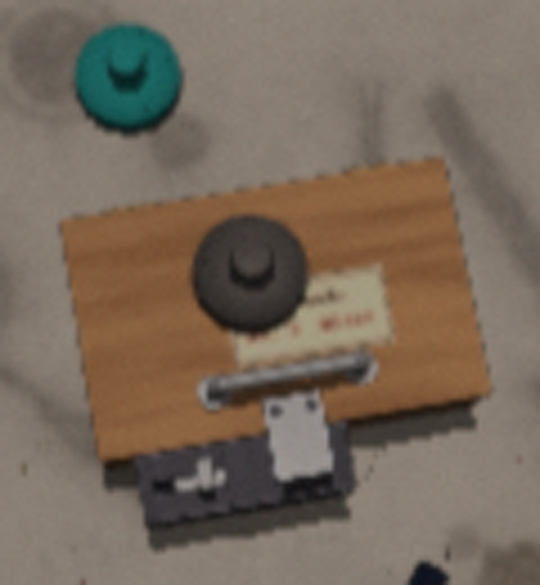

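View pics/t_rest.png

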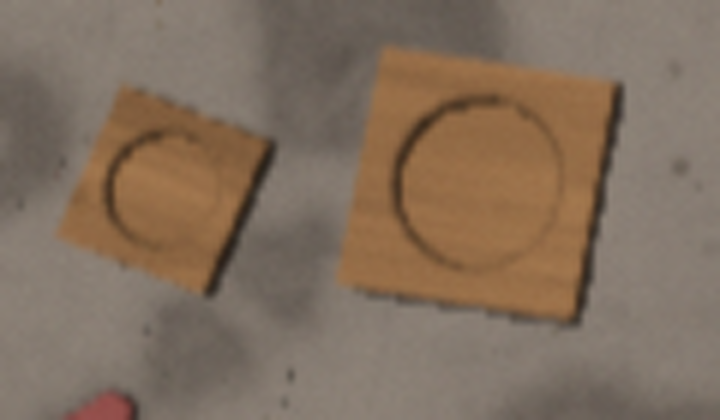

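View pics/s_box.png

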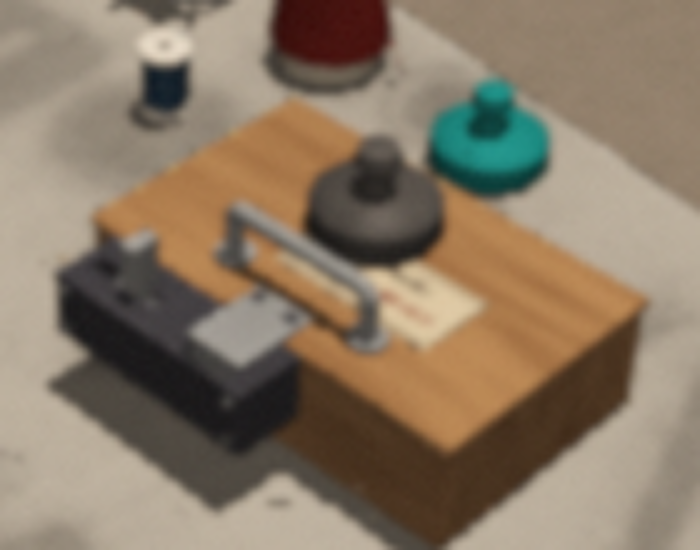

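Candidates for the weight are the dark iron one on the lid at top px (295,190) and the turquoise one on the table at (268,147). The iron one is meant. Candidates for the rest are the wooden blocks at (200,261) and (148,262). The larger, at (200,261), is meant, and the crop confirms this. Next I'll measure them.

```bash
cat > meas.py <<'E'
from h import *
d=pickle.load(open("top0.pkl","rb")); c=d["color"]
hsv=cv2.cvtColor(c,cv2.COLOR_RGB2HSV)
wood=cv2.inRange(hsv,(5,90,60),(20,255,255))
def blob(m,p,conv=True):
    n,l,s,ce=cv2.connectedComponentsWithStats(m)
    i=l[p[1],p[0]]; mm=(l==i).astype(np.uint8)
    cs,_=cv2.findContours(mm,cv2.RETR_EXTERNAL,cv2.CHAIN_APPROX_NONE); return max(cs,key=cv2.contourArea).reshape(-1,2)
def rect(ct,z):
    w=ray(d,ct,z)[:,:2]; r=cv2.minAreaRect((w*1000).astype(np.float32)); return r
hull=lambda a:cv2.convexHull(a).reshape(-1,2)
print("hsv",hsv[180,320],hsv[245,190],hsv[188,290])
r=rect(hull(blob(wood,(325,178))),0.070);print("lid",r)
r=rect(hull(blob(wood,(183,250))),0.022);print("rest",r); print("rest box",cv2.boxPoints(r).round(1).tolist())
w=255-wood
dark=cv2.inRange(hsv,(0,0,0),(180,90,90)); dark[:,:]=dark
sub=np.zeros_like(dark); sub[172:207,278:312]=dark[172:207,278:312]
sub=cv2.morphologyEx(sub,cv2.MORPH_OPEN,np.ones((3,3)))
ct=blob(sub,(291,190)); 
for z in (0.075,0.09):
  wd=ray(d,hull(ct),z)[:,:2]*1000; print("weight",z,cv2.minEnclosingCircle(wd.astype(np.float32)),cv2.fitEllipse(ray(d,ct,z)[:,:2].astype(np.float32)*1000))
# knob top from cloud
P=cloud(d); m=(P[...,2]>0.108)&(np.abs(P[...,0]-.585)<.05)&(np.abs(P[...,1]-.065)<.05)
print("knob",np.nanmedian(P[m],0),m.sum(),P[m].min(0),P[m].max(0))
E
python3 meas.py
```

```text
hsv [ 13 139 132] [ 14 130 151] [10 38 60]
lid ((563.3230590820312, 49.57987976074219), (155.41961669921875, 242.74746704101562), 8.047540664672852)
rest ((402.24041748046875, 336.9335021972656), (114.16151428222656, 113.36386108398438), 79.83309936523438)
rest box [[336.3999938964844, 290.79998779296875], [448.0, 270.70001220703125], [468.1000061035156, 383.1000061035156], [356.5, 403.1000061035156]]
weight 0.075 ((581.8379516601562, 62.9066047668457), 36.87811279296875) ((582.2322387695312, 63.02444076538086), (67.12349700927734, 71.9040756225586), 101.51289367675781)
weight 0.09 ((578.3885498046875, 63.38778305053711), 36.352909088134766) ((578.7775268554688, 63.504119873046875), (66.16790008544922, 70.88043975830078), 101.51276397705078)
knob [0.57873464 0.06345346 0.11851989] 72 [0.56855003 0.05113534 0.10839739] [0.59056699 0.07532106 0.12470277]
```

Request:
{"op": "servo_tool", "data": {"steps": [0,0,-5,2.6,-3.9,1,1,0,0,-5,2.6,-3.9,1,1,0,0,-5,2.6,-3.9,1,1,0,0,-5,2.6,-3.9,1,1,0,0,-5,2.6,-3.9,1,1,0,0,-5,2.6,-3.9,0,1,0,0,-5,2.6,-3.9,0,1,0,0,-5,2.6,-3.9,0,1,0,0,-5,2.6,-3.9,0,1,0,0,-5,2.6,-3.9,0,1,0,0,-5,2.6,-3.9,0,1,0,0,-5,2.6,-3.9,0,1]}}

```text
time_s: 1.35
tool_pos: [0.5237, 0.0651, 0.2813]
tool_rot: [0.654, 0.756, -0.0, -0.0]
ft_force: [-0.4, 0.6, 0.9]
width: 0.999
```

Request:
{"op": "servo_tool", "data": {"steps": [0,0,0,0,0,0,1,0,0,0,0,0,0,1]}}

```text
time_s: 1.55
tool_pos: [0.523, 0.0663, 0.2809]
tool_rot: [0.653, 0.757, -0.0, -0.0]
ft_force: [-0.1, 0.5, 0.3]
width: 1.003
```

```bash
cat > shot.py <<'E'
import sys
from h import *
from cell import sensors,snapshot
def shot(cam,tag):
    s=sensors.sense(); d=snapshot(cam); pickle.dump((d,s),open(tag+".pkl","wb"))
    cv2.imwrite(f"pics/{tag}.png",d["color"][:,:,::-1])
    print(tag,"t",round(s["time_s"],2),"pos",np.round(s["tool_pos"],4),"rot",np.round(s["tool_rot"],4),"F",np.round(s["ft_force"],1),"w",round(s["width"],3)); return d,s
if __name__=="__main__": shot(sys.argv[1],sys.argv[2])
E
python3 shot.py wrist w1
```

```text
w1 t 1.55 pos [0.523  0.0663 0.2809] rot [ 6.534e-01  7.570e-01 -3.000e-04 -3.000e-04] F [-0.1  0.5  0.3] w 1.003
```

View pics/w1.png

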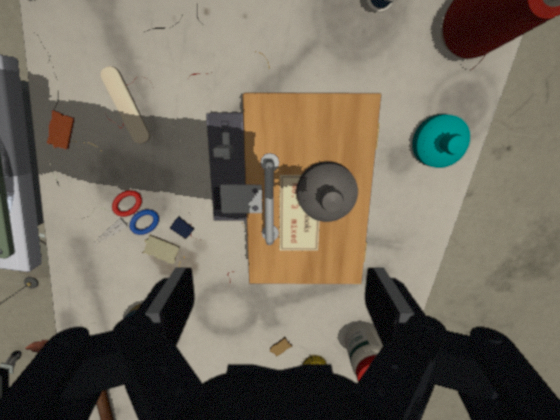

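The wrist view shows the lid at (245..380, 93..283), the iron weight at (327,192) with its knob at (333,200), the bar running (270,160)–(270,238), and the thumb piece at about (222,150). I'll enlarge and measure.

```bash
cat > m2.py <<'E'
from h import *
d,s=pickle.load(open("w1.pkl","rb"))
crop(d,195,80,390,295,2.75,"pics/w1c.png")
hsv=cv2.cvtColor(d["color"],cv2.COLOR_RGB2HSV)
wood=cv2.inRange(hsv,(5,100,60),(20,255,255)); wood[:, :235]=0; wood[:85]=0; wood[295:]=0; wood[:,400:]=0
wood=cv2.morphologyEx(wood,cv2.MORPH_OPEN,np.ones((3,3)))
n,l,st,_=cv2.connectedComponentsWithStats(wood); i=1+st[1:,4].argmax()
cs,_=cv2.findContours((l==i).astype(np.uint8),cv2.RETR_EXTERNAL,cv2.CHAIN_APPROX_NONE)
ct=max(cs,key=cv2.contourArea).reshape(-1,2)
r=cv2.minAreaRect((ray(d,cv2.convexHull(ct).reshape(-1,2),.07,s)[:,:2]*1000).astype(np.float32));print("lid",r)
P=cloud(d,s)
for nm,lo,hi in(("knob",.113,.13),):
    m=(P[...,2]>lo)&(P[...,2]<hi)&(np.hypot(P[...,0]-.58,P[...,1]-.063)<.025); print(nm,m.sum(),np.median(P[m],0),P[m].min(0),P[m].max(0))
for y in range(0,1): pass
m=(P[...,2]>.09)&(P[...,2]<.12)&(np.abs(P[...,0]-.515)<.03)&(np.abs(P[...,1]-.05)<.07)
v,u=np.nonzero(m);print("bar px",u.min(),u.max(),v.min(),v.max(),np.median(P[m],0),P[m].min(0),P[m].max(0))
m=(P[...,2]>.085)&(P[...,2]<.12)&(P[...,0]<.49)&(P[...,0]>.43)&(np.abs(P[...,1]-.1)<.05)
v,u=np.nonzero(m);print("thumb px",u.min(),u.max(),v.min(),v.max(),np.median(P[m],0),P[m].min(0),P[m].max(0))
# foot profile
c=np.array([.582,.063]); rr=np.hypot(P[...,0]-c[0],P[...,1]-c[1])
for a in range(0,44,4):
    q=(rr>=a/1000)&(rr<(a+4)/1000); print(a,np.round(np.nanpercentile(P[q][:,2],[5,50,95]),3),end=";")
E
python3 m2.py
```

```text
lid ((562.710205078125, 48.89574432373047), (153.83572387695312, 241.1955108642578), 8.189382553100586)
knob 422 [0.58039542 0.06489402 0.12018545] [0.56926699 0.05162319 0.11303415] [0.59360708 0.07557657 0.12352088]
bar px 265 273 160 244 [0.5154436  0.04787471 0.1039269 ] [ 0.50503419 -0.00722245  0.09037307] [0.5269117  0.0915383  0.10728878]
thumb px 213 231 146 156 [0.45812414 0.09534765 0.10001014] [0.44802117 0.08878917 0.0861367 ] [0.46658263 0.10004877 0.10221447]
0 [0.121 0.122 0.345];4 [0.12  0.348 0.357];8 [0.098 0.349 0.356];12 [0.095 0.347 0.355];16 [0.095 0.338 0.365];20 [0.094 0.347 0.37 ];24 [0.094 0.35  0.37 ];28 [0.091 0.344 0.361];32 [0.076 0.091 0.366];36 [0.07  0.361 0.371];40 [0.069 0.364 0.374];
```

View pics/w1c.png

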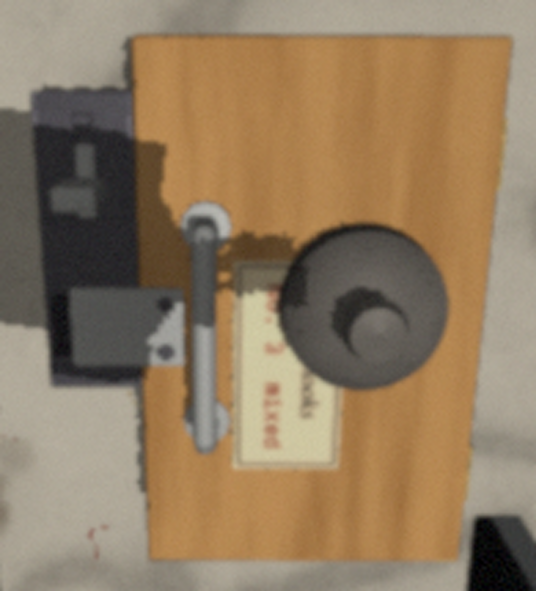

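Run:
```python
from h import *
d,s=pickle.load(open("w1.pkl","rb"))
f=lambda x,y,z:np.round(ray(d,[[x/2.75+195,y/2.75+80]],z,s)[0,:2]*1000,1)
print("knob",f(379,333,.122),"foot@.09",f(364,306,.089))
print("bar ends",f(203,224,.1),f(205,449,.1),"posts",f(206,222,.071),f(207,422,.071))
print("thumb top",f(73,199,.1), f(52,181,.1),f(97,218,.1))
for c in((135,37),(512,38),(459,560),(149,560)):print("lid",f(*c,.07))
print("case",f(33,90,.069),f(52,384,.069)); print("strike",f(70,288,.073),f(75,366,.073))
```

```text
knob [581.6  63.8] foot@.09 [580.6  65.3]
bar ends [509.1  91.6] [523.   -4.6] posts [510.   87.6] [523.1  -4.5]
thumb top [457.7  93.9] [449.1  99.6] [467.6  87.9]
lid [471.8 156.8]
lid [621.3 178.4]
lid [656.5 -60.2]
lid [504.8 -82.5]
case [432.5 130.6] [450.1   3.1]
strike [455.1  50.6] [460.4  14.9]
```

Request:
{"op": "servo_tool", "data": {"steps": [0,0,0,2.9,-0.1,0,0.1,0,0,0,2.9,-0.1,0,0.1,0,0,0,0,0,-3,0.1,0,0,0,0,0,-3,0.1,0,0,0,0,0,-3,0.1,0,0,0,0,0,-3,0.1,0,0,0,0,0,-2.5,0.1,0,0,0,0,0,0,0.1,0,0,0,0,0,0,0.1], "newtons": 50}}

```text
time_s: 2.5
tool_pos: [0.581, 0.0657, 0.1371]
tool_rot: [0.652, 0.758, 0.0, -0.0]
ft_force: [0.4, -0.1, 0.3]
width: 0.546
```

```bash
python3 shot.py wrist w2; python3 shot.py scene s2; python3 -c "
from h import *
d,s=pickle.load(open('s2.pkl','rb'));crop(d,200,120,380,290,3.3,'pics/s2c.png')"
```

```text
w2 t 2.5 pos [0.581  0.0657 0.1371] rot [ 6.524e-01  7.578e-01  1.000e-04 -1.000e-04] F [ 0.4 -0.1  0.3] w 0.546
s2 t 2.55 pos [0.5814 0.0655 0.1376] rot [6.526e-01 7.577e-01 6.000e-04 4.000e-04] F [-0.5  0.7  1.2] w 0.549
```

View pics/w2.png

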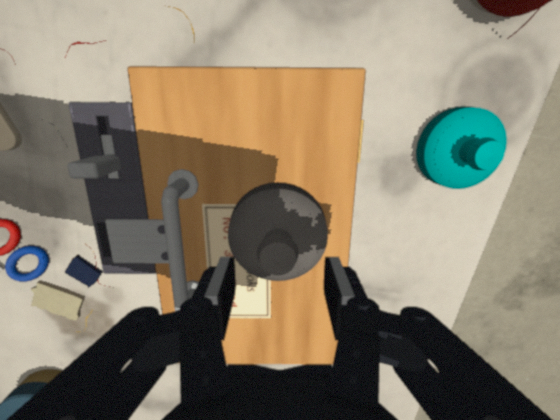

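View pics/s2c.png

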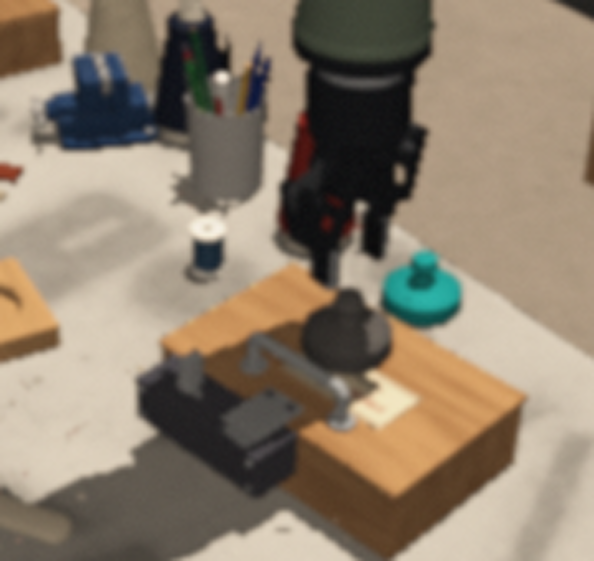

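Run:
```python
from h import *
d,s=pickle.load(open("w2.pkl","rb"))
crop(d,210,170,350,310,4,"pics/w2c.png")
P=cloud(d,s); m=(P[...,2]>.116)&(P[...,2]<.128)&(np.hypot(P[...,0]-.58,P[...,1]-.063)<.02)
v,u=np.nonzero(m);print(m.sum(),u.min(),u.max(),v.min(),v.max(),P[m].min(0),P[m].max(0)); (c,r)=cv2.minEnclosingCircle(np.c_[P[m][:,0],P[m][:,1]].astype(np.float32)*1000);print(c,r)
print(proj(d,[[.581,.0655,.122]],s))
```

```text
1131 258 297 237 274 [0.56960626 0.05171117 0.11603026] [0.59321841 0.0753096  0.12376934]
(581.5425415039062, 63.3079948425293) 12.038961410522461
[[277.21413276 255.86251261]]
```

View pics/w2c.png

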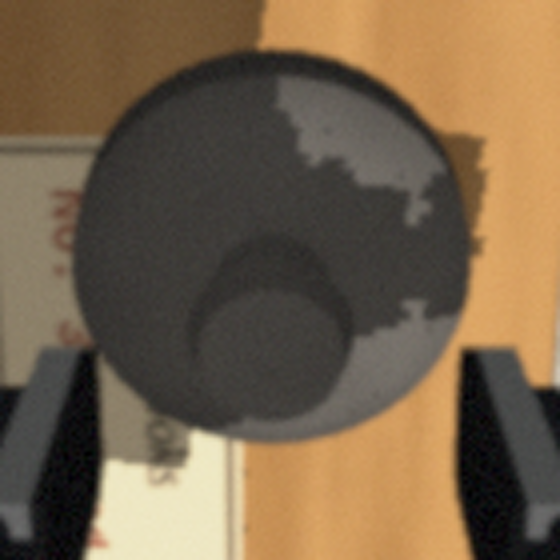

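The knob top is at px (277,258), giving world (0.5815, 0.0635). The fingers straddle it and the TCP is 2 mm too far in +y. I'll correct that, then descend.

Request:
{"op": "servo_tool", "data": {"steps": [0,0,0,0,-0.2,-1,0.1,0,0,0,0,0,-1,0.1,0,0,0,0,0,-0.8,0.1,0,0,0,0,0,-0.4,0.1,0,0,0,0,0,0,0.1,0,0,0,0,0,0,0.1]}}

```text
time_s: 3.2
tool_pos: [0.5811, 0.0628, 0.1044]
tool_rot: [0.653, 0.757, -0.0, 0.0]
ft_force: [-1.2, 0.3, 1.1]
width: 0.548
```

Request:
{"op": "servo_tool", "data": {"steps": [0,0,0,0,0,0,-1,0,0,0,0,0,0,-1,0,0,0,0,0,0,-1,0,0,0,0,0,0,-1,0,0,0,0,0,0,-1]}}

```text
time_s: 3.7
tool_pos: [0.5809, 0.0628, 0.1049]
tool_rot: [0.653, 0.757, 0.0, -0.0]
ft_force: [-3.3, -0.2, 7.7]
width: 0.245
```

Request:
{"op": "servo_tool", "data": {"steps": [0,0,0,0,0,0,-1,0,0,0,0,0,0,-1,0,0,0,0,0,0.3,-1,0,0,0,0,0,0,-1]}}

```text
time_s: 4.1
tool_pos: [0.5811, 0.0629, 0.1075]
tool_rot: [0.653, 0.757, 0.0, 0.0]
ft_force: [0.2, 1.2, -5.3]
width: 0.243
```

Request:
{"op": "servo_tool", "data": {"steps": [0,0,0,0,0,1.5,-1,0,0,0,0,0,3,-1,0,0,0,0,0,3,-1,0,0,0,0,0,1.5,-1,0,0,0,0,0,0,-1]}}

```text
time_s: 4.6
tool_pos: [0.5817, 0.0629, 0.1988]
tool_rot: [0.653, 0.757, 0.001, 0.001]
ft_force: [0.3, -0.2, -6.5]
width: 0.246
```

```bash
python3 shot.py wrist w3; python3 shot.py scene s3; python3 -c "
from h import *
d,s=pickle.load(open('s3.pkl','rb'));crop(d,200,120,380,290,3.3,'pics/s3c.png')"
```

```text
w3 t 4.6 pos [0.5817 0.0629 0.1988] rot [0.653  0.7574 0.001  0.0009] F [ 0.3 -0.2 -6.5] w 0.246
s3 t 4.65 pos [0.5811 0.063  0.1973] rot [6.529e-01 7.574e-01 3.000e-04 2.000e-04] F [ 0.3  0.8 -6.3] w 0.244
```

View pics/w3.png

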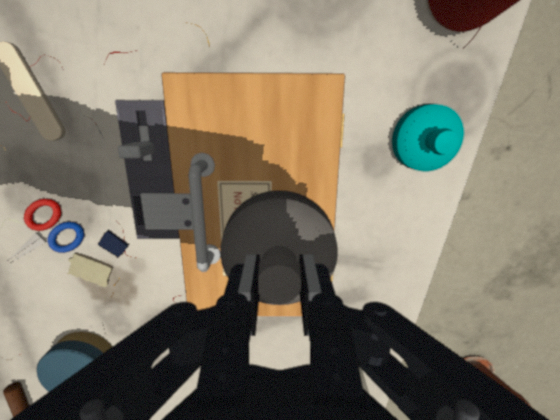

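View pics/s3c.png

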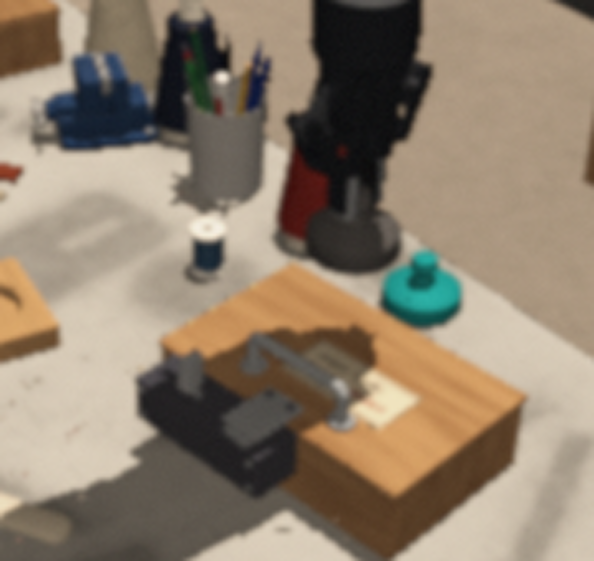

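The weight hangs upright in the jaws, foot centred at (279,249). I'm moving it towards the rest.

Request:
{"op": "servo_tool", "data": {"steps": [0,0,0,-1.5,1.6,0,-1,0,0,0,-2.5,2.8,0,-1,0,0,0,-2.8,3.2,0,-1,0,0,0,-2.8,3.2,0,-1,0,0,0,-2.8,3.2,0,-1,0,0,0,-2.8,3,0,-1,0,0,0,-1.7,2,0,-1,0,0,0,-1,1,0,-1,0,0,0,0,0,0,-1,0,0,0,0,0,0,-1]}}

```text
time_s: 5.7
tool_pos: [0.4019, 0.2625, 0.1965]
tool_rot: [0.653, 0.757, -0.001, 0.0]
ft_force: [0.5, -0.0, -6.2]
width: 0.244
```

```bash
python3 shot.py wrist w4; python3 shot.py scene s4
python3 - <<'E'
from h import *
d=pickle.load(open("top0.pkl","rb"))
print("well from top0",ray(d,[[480/6+120-.4,183/6+230-.4]],.022))
E
```

```text
w4 t 5.7 pos [0.4019 0.2625 0.1965] rot [ 6.529e-01  7.575e-01 -7.000e-04  0.000e+00] F [ 0.5 -0.  -6.2] w 0.244
s4 t 5.75 pos [0.4022 0.2622 0.1967] rot [ 6.532e-01  7.572e-01 -6.000e-04  1.000e-04] F [-0.1 -1.4 -5.9] w 0.242
well from top0 [[0.40193628 0.33620803 0.022     ]]
```

View pics/w4.png

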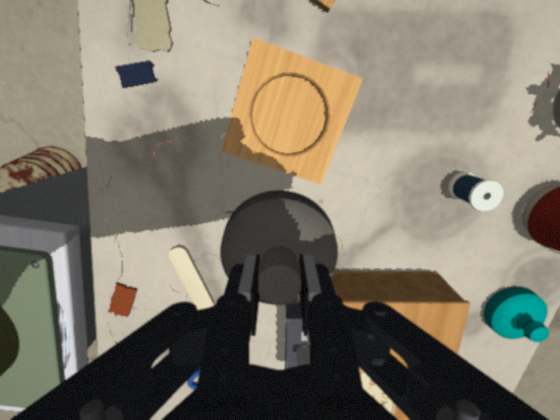

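Run:
```python
from h import *
d,s=pickle.load(open("w4.pkl","rb"))
crop(d,215,30,370,190,3.5,"pics/w4c.png")
hsv=cv2.cvtColor(d["color"],cv2.COLOR_RGB2HSV)
w=cv2.inRange(hsv,(5,90,50),(22,255,255)); w[:30]=0;w[190:]=0;w[:,:215]=0;w[:,370:]=0
cs,_=cv2.findContours(w,cv2.RETR_EXTERNAL,cv2.CHAIN_APPROX_NONE);ct=max(cs,key=cv2.contourArea).reshape(-1,2)
h=cv2.convexHull(ct).reshape(-1,2)
print(cv2.minAreaRect((ray(d,h,.022,s)[:,:2]*1000).astype(np.float32)))
# foot in hand
fz=.1965-.0345+.018
for z in(fz,): print("foot",ray(d,[[279.5,248]],z,s), proj(d,[[*s["tool_pos"][:2],z]],s))
```

```text
((401.93792724609375, 337.2542724609375), (112.35462951660156, 112.44300079345703), 79.76608276367188)
foot [[0.40258173 0.26678716 0.18      ]] [[277.30121997 254.31075458]]
```

View pics/w4c.png

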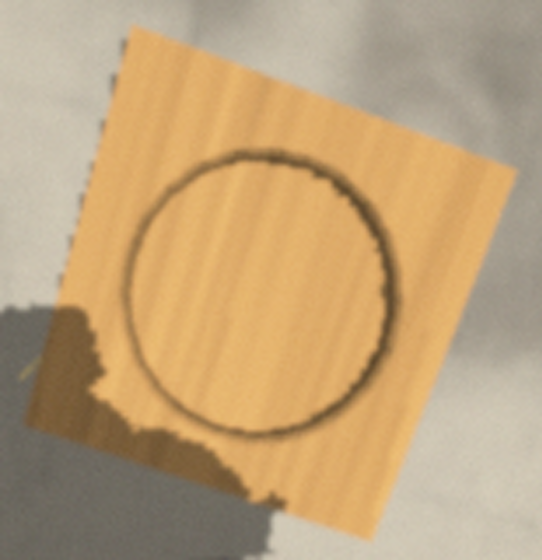

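Run:
```python
from h import *
from scipy.optimize import least_squares
d,s=pickle.load(open("w4.pkl","rb"))
P=cloud(d,s); v,u=np.mgrid[:420,:560]
m=(P[...,2]>.158)&(P[...,2]<.21)&(v<300)&(u>210)&(u<345)
Q=P[m]; print(m.sum(),np.percentile(Q,[0,1,50,99,100],axis=0).round(4))
hi=cv2.convexHull(Q[:,:2].astype(np.float32)*1000).reshape(-1,2)
hi=hi[hi[:,1]>255]
f=lambda p:np.hypot(hi[:,0]-p[0],hi[:,1]-p[1])-p[2]
r=least_squares(f,[402,263,36],loss='soft_l1');print(r.x,np.abs(r.fun).max(),len(hi))
r=least_squares(lambda p:f([*p,36]),[402,263],loss='soft_l1');print(r.x)
crop(d,210,180,350,310,4,"pics/w4d.png")
print("TCP",s["tool_pos"])
# well rim
for p in((262,294),(263,293)):
  print(ray(d,[[p[0]/3.5+215-.4,p[1]/3.5+30-.4]],.022,s))
```

```text
7617 [[0.3679 0.2327 0.1633]
 [0.3699 0.2499 0.1658]
 [0.3999 0.2775 0.1853]
 [0.4354 0.2975 0.2094]
 [0.4379 0.2983 0.21  ]]
[402.77635576 263.19222086  35.22266621] 0.4595332455141161 32
[402.85092027 262.14177803]
TCP [0.40190259 0.26251951 0.19651777]
[[0.40202376 0.33967657 0.022     ]]
[[0.40226544 0.33999013 0.022     ]]
```

View pics/w4d.png

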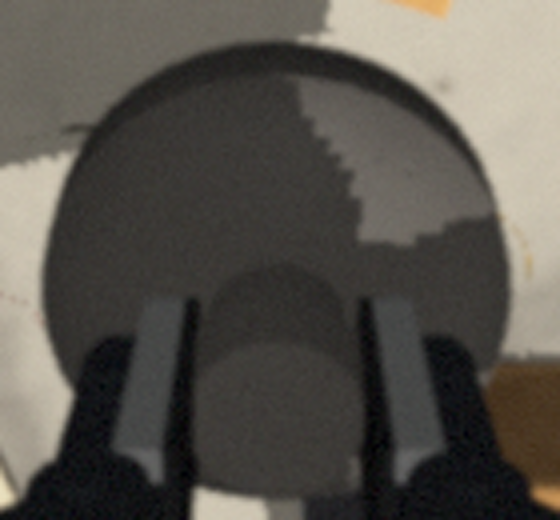

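Run:
```python
from h import *
d,s=pickle.load(open("w4.pkl","rb"))
g=lambda x,y:ray(d,[[x/3.5+215-.4,y/3.5+30-.4]],.022,s)[0,:2]*1000
a,b,l,r=g(262,149),g(262,439),g(124,290),g(401,300)
print((a+b)/2,np.linalg.norm(a-b),(l+r)/2,np.linalg.norm(l-r))
c=[g(*p) for p in((130,25),(370,540),(517,170),(22,425))]; print(np.mean(c,0))
# gray-edge based: darkest ring along radial lines in rectified plane
import scipy.ndimage as nd
cen=np.array([402,337.5]);pts=[]
gray=cv2.GaussianBlur(cv2.cvtColor(d["color"],cv2.COLOR_RGB2GRAY).astype(np.float32),(3,3),0)
for th in np.arange(0,2*np.pi,.05):
    rr=np.arange(33,45,.25);W=np.c_[(cen[0]+rr*np.cos(th))/1000,(cen[1]+rr*np.sin(th))/1000,np.full(len(rr),.022)]
    px=proj(d,W,s);val=nd.map_coordinates(gray,[px[:,1],px[:,0]],order=1);i=val.argmin()
    if val.min()<np.median(val)-12: pts.append(W[i,:2]*1000)
pts=np.array(pts,np.float32)
from scipy.optimize import least_squares
q=least_squares(lambda p:np.hypot(pts[:,0]-p[0],pts[:,1]-p[1])-p[2],[402,337,39],loss='soft_l1');print(len(pts),q.x)
```

```text
[402.28968809 338.01167303] 79.82604688331105 [402.2663875 339.4327581] 79.93773018166851
[401.69292935 337.40112243]
126 [401.36939026 337.63245872  38.29603146]
```

Request:
{"op": "servo_tool", "data": {"steps": [0,0,0,0,1.5,0,-1,0,0,0,-0.1,2.5,0,-1,0,0,0,0,2.5,0,-1,0,0,0,0,1,-2,-1,0,0,0,0,0,-3,-1,0,0,0,0,0,-3,-1,0,0,0,0,0,-3,-1,0,0,0,0,0,-1.2,-1,0,0,0,0,0,0,-1,0,0,0,0,0,0,-1]}}

```text
time_s: 6.8
tool_pos: [0.4015, 0.3381, 0.0762]
tool_rot: [0.653, 0.757, 0.0, 0.0]
ft_force: [0.3, 0.1, -4.4]
width: 0.245
```

```bash
python3 shot.py wrist w5; python3 shot.py scene s5
python3 - <<'E'
from h import *
from scipy.optimize import least_squares
d,s=pickle.load(open("s5.pkl","rb"));crop(d,130,130,270,270,4,"pics/s5c.png")
d,s=pickle.load(open("w5.pkl","rb"));crop(d,190,150,370,330,3.3,"pics/w5c.png")
P=cloud(d,s); v,u=np.mgrid[:420,:560]
m=(P[...,2]>.030)&(P[...,2]<.085)&(v<300)&(u>210)&(u<345);Q=P[m]
hi=cv2.convexHull(Q[:,:2].astype(np.float32)*1000).reshape(-1,2);hi=hi[hi[:,1]>330]
print(least_squares(lambda p:np.hypot(hi[:,0]-p[0],hi[:,1]-p[1])-p[2],[402,337,36],loss='soft_l1').x)
E
```

```text
w5 t 6.8 pos [0.4015 0.3381 0.0762] rot [6.531e-01 7.573e-01 4.000e-04 1.000e-04] F [ 0.3  0.1 -4.4] w 0.245
s5 t 6.85 pos [0.4016 0.3382 0.0765] rot [6.531e-01 7.573e-01 8.000e-04 1.000e-04] F [ 0.8 -0.9 -4.6] w 0.248
[402.45041786 338.74577437  35.23655974]
```

View pics/w5c.png

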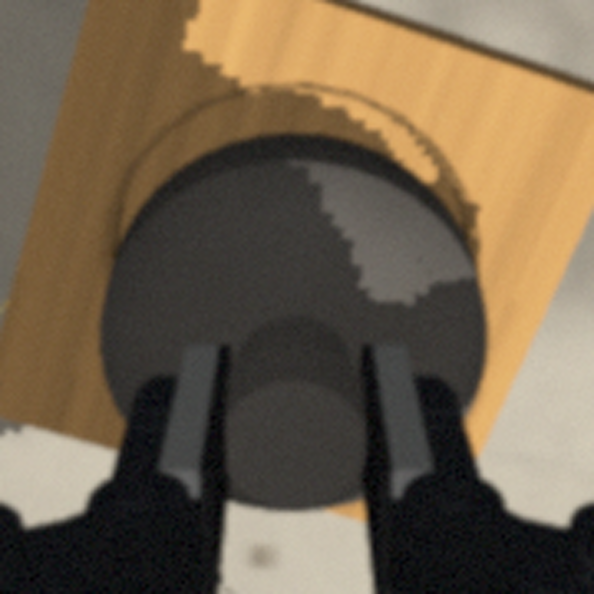

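View pics/s5c.png

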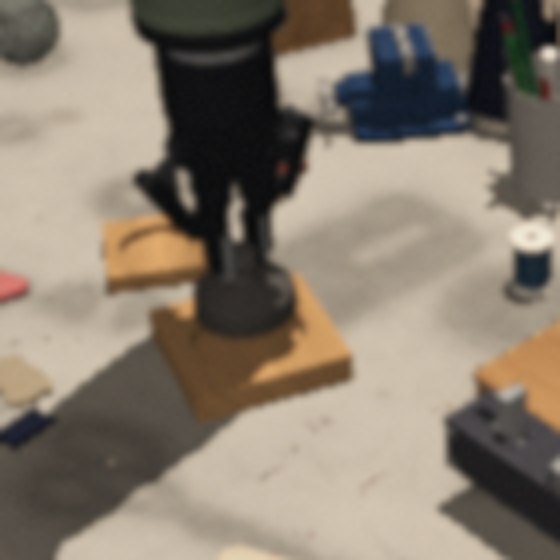

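The foot is at about (0.4024, 0.3387) and the well at (0.4018, 0.3374). I'll nudge it by -1 mm in x and y and lower slowly.

Request:
{"op": "servo_tool", "data": {"steps": [0,0,0,-0.05,-0.1,-0.5,-1,0,0,0,0,0,-0.8,-1,0,0,0,0,0,-0.6,-1,0,0,0,0,0,-0.5,-1,0,0,0,0,0,0,-1,0,0,0,0,0,0,-1]}}

```text
time_s: 7.5
tool_pos: [0.4005, 0.3368, 0.0512]
tool_rot: [0.653, 0.757, -0.0, -0.0]
ft_force: [0.4, 0.0, -5.4]
width: 0.243
```

Request:
{"op": "servo_tool", "data": {"steps": [0,0,0,0,0,-0.3,-1,0,0,0,0,0,-0.2,-1,0,0,0,0,0,-0.1,-1,0,0,0,0,0,0,-1,0,0,0,0,0,0,-1]}}

```text
time_s: 8.0
tool_pos: [0.4005, 0.3368, 0.0453]
tool_rot: [0.653, 0.757, -0.0, -0.0]
ft_force: [-0.5, -1.0, -2.6]
width: 0.246
```

Partly seated: the load dropped from 5.4 N to 2.6 N. I'll go slightly lower and then release gently.

Request:
{"op": "servo_tool", "data": {"steps": [0,0,0,0,0,-0.1,-1,0,0,0,0,0,0,-1,0,0,0,0,0,0,-0.2,0,0,0,0,0,0,0,0,0,0,0,0,0.1,0.1,0,0,0,0,0,0.2,0.1,0,0,0,0,0,0,0.1]}}

```text
time_s: 8.7
tool_pos: [0.4006, 0.3369, 0.0475]
tool_rot: [0.653, 0.757, 0.0, -0.0]
ft_force: [-0.1, 0.1, 0.1]
width: 0.548
```

```bash
python3 shot.py wrist w6; python3 -c "
from h import *
d,s=pickle.load(open('w6.pkl','rb'));crop(d,190,150,370,330,3.3,'pics/w6c.png')"
```

```text
w6 t 8.7 pos [0.4006 0.3369 0.0475] rot [ 6.530e-01  7.574e-01  1.000e-04 -0.000e+00] F [-0.1  0.1  0.1] w 0.548
```

View pics/w6c.png

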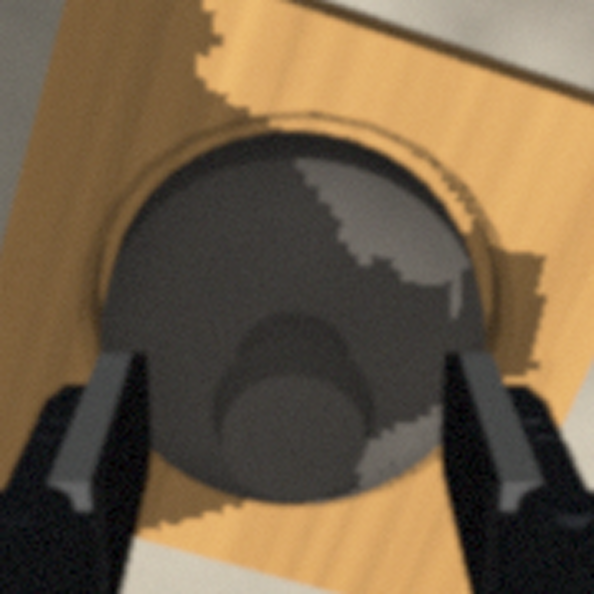

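The weight is seated in the well and let go. I'm retreating upward, then heading for the bar, checking on the way.

Request:
{"op": "servo_tool", "data": {"steps": [0,0,0,0,0,1.5,0.1,0,0,0,0,0,3,0.1,0,0,0,0,0,4,0.1,0,0,0,0,0,4,0.1,0,0,0,0,-2,2,0.1,0,0,0,0.6,-3,0,0.1,0,0,0,0.5,-2,0,0.1,0,0,0,0,0,0,0.1]}}

```text
time_s: 9.55
tool_pos: [0.4123, 0.2644, 0.1927]
tool_rot: [0.654, 0.756, -0.0, 0.0]
ft_force: [0.6, 1.3, -0.3]
width: 0.545
```

```bash
python3 shot.py wrist w7
python3 - <<'E'
from h import *
from scipy.optimize import least_squares
d,s=pickle.load(open('w7.pkl','rb'))
P=cloud(d,s); k=(P[...,2]>.055)&(P[...,2]<.075)&(np.hypot(P[...,0]-.402,P[...,1]-.337)<.03)
print("knob",k.sum(),cv2.minEnclosingCircle(P[k][:,:2].astype(np.float32)*1000),np.percentile(P[k][:,2],[10,50,90]))
E
```

```text
w7 t 9.55 pos [0.4123 0.2644 0.1927] rot [ 6.542e-01  7.563e-01 -1.000e-04  4.000e-04] F [ 0.6  1.3 -0.3] w 0.545
knob 611 ((401.9578552246094, 336.7659912109375), 12.439952850341797) [0.05781116 0.06056805 0.06185863]
```

View pics/w7.png

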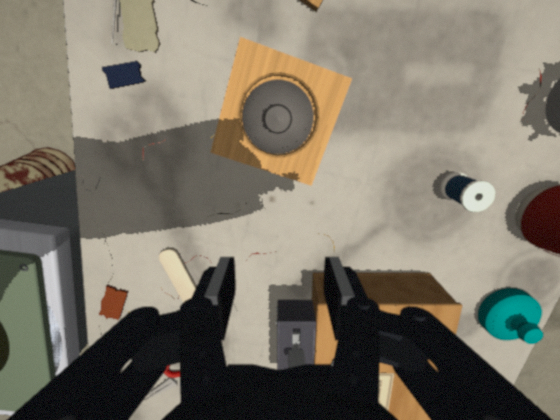

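The weight stands centred in the well at (278,117); the measured knob is 0.6 mm from the well centre. Next, the bar.

Request:
{"op": "servo_tool", "data": {"steps": [0,0,0,1,-2.1,0,0.1,0,0,0,2,-4,0,0.1,0,0,0,2,-4.2,0,0.1,0,0,0,2,-4.2,0,0.1,0,0,0,1.8,-4,0,0.1,0,0,0,1.5,-3.4,-0.5,0.1,0,0,0,0,0,-1,0.1,0,0,0,0,0,-1,0.1,0,0,0,0,0,0,0.1]}}

```text
time_s: 10.5
tool_pos: [0.5138, 0.0492, 0.166]
tool_rot: [0.652, 0.758, -0.001, -0.001]
ft_force: [1.2, 0.0, -0.8]
width: 0.551
```

```bash
python3 shot.py wrist w8
python3 - <<'E'
from h import *
d,s=pickle.load(open('w8.pkl','rb'));crop(d,150,60,410,330,2.2,'pics/w8c.png')
P=cloud(d,s); k=(P[...,2]>.098)&(P[...,2]<.112)&(P[...,0]>.49)&(P[...,0]<.54)&(P[...,1]>0)&(P[...,1]<.09)
Q=P[k][:,:2]*1000;print(len(Q),Q.mean(0),np.percentile(P[k][:,2],[5,50,95])); print(cv2.fitLine(Q.astype(np.float32),cv2.DIST_L2,0,.01,.01).ravel())
E
```

```text
w8 t 10.5 pos [0.5138 0.0492 0.166 ] rot [ 6.523e-01  7.579e-01 -6.000e-04 -1.000e-03] F [ 1.2  0.  -0.8] w 0.551
1536 [515.08160635  48.1043175 ] [0.10098488 0.10417989 0.10570741]
[ 1.4280902e-01 -9.8975027e-01  5.1508160e+02  4.8104317e+01]
```

View pics/w8c.png

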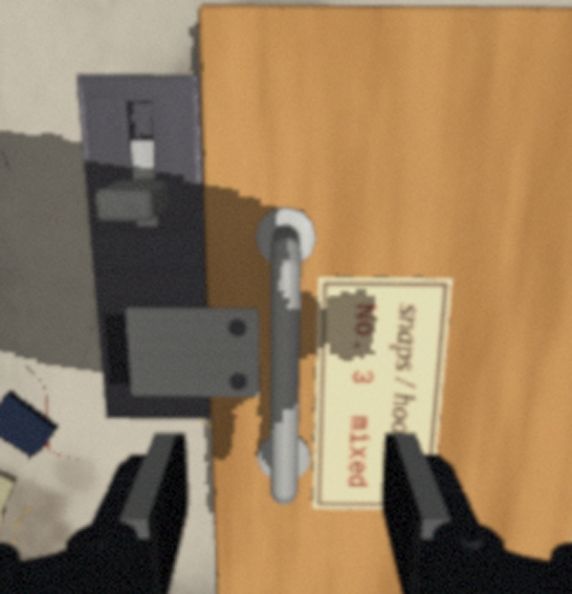

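Request:
{"op": "servo_tool", "data": {"steps": [0,0,0,0.2,-0.5,-1,0.1,0,0,0,0,0,-2,0.1,0,0,0,0,0,-2,0.1,0,0,0,0,0,-2,0.1,0,0,0,0,0,-1.2,0.1,0,0,0,0,0,0,0.1,0,0,0,0,0,0,0.1]}}

```text
time_s: 11.25
tool_pos: [0.5167, 0.0429, 0.0857]
tool_rot: [0.653, 0.757, 0.0, 0.0]
ft_force: [0.1, 0.6, 0.2]
width: 0.554
```

Request:
{"op": "servo_tool", "data": {"steps": [0,0,0,0,0,-0.3,0.1,0,0,0,0,0,0,-1,0,0,0,0,0,0,-1,0,0,0,0,0,0,-1,0,0,0,0,0,0,-1,0,0,0,0,0,0,-1,0,0,0,0,0,0,-1], "newtons": 40}}

```text
time_s: 11.95
tool_pos: [0.5147, 0.0426, 0.0825]
tool_rot: [0.653, 0.757, -0.001, -0.001]
ft_force: [-13.4, -1.3, 12.4]
width: 0.1
```

Request:
{"op": "servo_tool", "data": {"steps": [0,0,0,-0.1,0,0.1,-1,0,0,0,0,0,0.1,-1,0,0,0,0,0,0,-1]}}

```text
time_s: 12.25
tool_pos: [0.5151, 0.0427, 0.0843]
tool_rot: [0.653, 0.757, -0.0, -0.0]
ft_force: [-4.8, -1.9, 0.3]
width: 0.099
```

Request:
{"op": "servo_tool", "data": {"steps": [0,0,0,0,0,0.1,-1,0,0,0,0,0,0.1,-1,0,0,0,0,0,0,-1]}}

```text
time_s: 12.55
tool_pos: [0.5157, 0.0428, 0.0864]
tool_rot: [0.653, 0.757, 0.0, 0.0]
ft_force: [-3.0, -1.8, -2.4]
width: 0.098
```

Request:
{"op": "servo_tool", "data": {"steps": [0,0,0,0.03,0,0.1,-1,0,0,0,0,0,0,-1]}}

```text
time_s: 12.75
tool_pos: [0.516, 0.0428, 0.0874]
tool_rot: [0.653, 0.757, 0.0, 0.0]
ft_force: [-1.3, -3.2, -3.0]
width: 0.097
```

Request:
{"op": "servo_tool", "data": {"steps": [0,0,0,0.03,0,0.1,-1,0,0,0,0,0,0,-1]}}

```text
time_s: 12.95
tool_pos: [0.5163, 0.0428, 0.0883]
tool_rot: [0.653, 0.757, 0.0, 0.0]
ft_force: [-0.2, -2.9, -5.2]
width: 0.099
```

Request:
{"op": "servo_tool", "data": {"steps": [0,0,0,0.03,0,0.1,-1,0,0,0,0,0,0,-1]}}

```text
time_s: 13.15
tool_pos: [0.5164, 0.0429, 0.089]
tool_rot: [0.653, 0.757, -0.0, -0.0]
ft_force: [1.3, -2.3, -17.1]
width: 0.097
```

The load jumped from 5 N to 17 N after about 5 mm, so the lid is caught. I'll hold briefly, then lower it and release.

Request:
{"op": "servo_tool", "data": {"steps": [0,0,0,0,0,0,-1,0,0,0,0,0,0,-1]}}

```text
time_s: 13.35
tool_pos: [0.5164, 0.0429, 0.089]
tool_rot: [0.653, 0.757, -0.0, -0.0]
ft_force: [3.8, -1.2, -21.4]
width: 0.098
```

Request:
{"op": "servo_tool", "data": {"steps": [0,0,0,-0.05,0,-0.2,-1,0,0,0,-0.05,0,-0.2,-1,0,0,0,0,0,-0.15,-1,0,0,0,0,0,0,-1,0,0,0,0,0,0,-0.5,0,0,0,0,0,0,0.1,0,0,0,0,0,0,0.1,0,0,0,0,0,0,0.1]}}

```text
time_s: 14.15
tool_pos: [0.5156, 0.043, 0.0839]
tool_rot: [0.653, 0.757, 0.0, 0.0]
ft_force: [-0.0, -0.1, 0.3]
width: 0.55
```

Request:
{"op": "servo_tool", "data": {"steps": [0,0,0,0,0,1.5,0.1,0,0,0,0,0,2.5,0.1,0,0,0,0,0,2.5,0.1,0,0,0,-2.8,2.5,0,-0.2,0,0,0,-3,2.5,0,-0.2,0,0,0,0,0,0,-0.2,0,0,0,0,0,0,-0.2]}}

```text
time_s: 14.85
tool_pos: [0.4574, 0.0933, 0.149]
tool_rot: [0.653, 0.758, 0.0, 0.0]
ft_force: [0.3, -0.8, 0.1]
width: 0.399
```

```bash
python3 shot.py wrist w9
python3 - <<'E'
from h import *
d,s=pickle.load(open('w9.pkl','rb'));crop(d,190,140,370,330,3,'pics/w9c.png')
P=cloud(d,s); k=(P[...,2]>.094)&(P[...,2]<.106)&(P[...,0]>.43)&(P[...,0]<.49)&(P[...,1]>.07)&(P[...,1]<.13)
Q=P[k][:,:2]*1000;print(len(Q),cv2.minAreaRect(Q.astype(np.float32)),np.percentile(P[k][:,2],[5,50,95]))
E
```

```text
w9 t 14.85 pos [0.4574 0.0933 0.149 ] rot [6.525e-01 7.578e-01 2.000e-04 1.000e-04] F [ 0.3 -0.8  0.1] w 0.399
383 ((457.2085266113281, 94.46768951416016), (17.494661331176758, 9.73287296295166), 9.447688102722168) [0.09558499 0.10016617 0.10131842]
```

View pics/w9c.png

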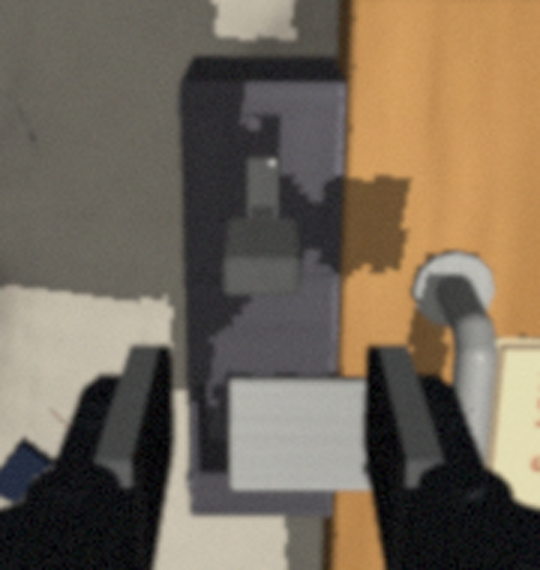

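The thumb piece top is at crop (262,270), world (0.4572, 0.0945); the jaws are aligned over it. Descending.

Request:
{"op": "servo_tool", "data": {"steps": [0,0,0,0,0.1,-2,-0.2,0,0,0,0,0,-2,-0.2,0,0,0,0,0,-2,-0.2,0,0,0,0,0,-1,-0.2,0,0,0,0,0,0,-0.2,0,0,0,0,0,0,-0.2]}}

```text
time_s: 15.5
tool_pos: [0.4578, 0.0936, 0.0792]
tool_rot: [0.653, 0.757, 0.0, 0.0]
ft_force: [0.6, 0.8, 0.5]
width: 0.397
```

Request:
{"op": "servo_tool", "data": {"steps": [0,0,0,0,0,0,-1,0,0,0,0,0,0,-1,0,0,0,0,0,0,-1,0,0,0,0,0,0,-1], "newtons": 30}}

```text
time_s: 15.9
tool_pos: [0.4558, 0.0937, 0.0796]
tool_rot: [0.653, 0.757, -0.001, -0.001]
ft_force: [-12.3, -2.0, 14.4]
width: 0.199
```

Request:
{"op": "servo_tool", "data": {"steps": [0,0,0,-0.15,0,0.1,-1,0,0,0,-0.05,0.4,0,-1,0,0,0,-0.06,0.4,0,-1,0,0,0,-0.06,0.4,0,-1,0,0,0,-0.06,0.4,0,-1,0,0,0,0,0,0,-1]}}

```text
time_s: 16.5
tool_pos: [0.4533, 0.1108, 0.0798]
tool_rot: [0.653, 0.758, 0.0, -0.0]
ft_force: [-3.8, 2.1, -4.7]
width: 0.2
```

Request:
{"op": "servo_tool", "data": {"steps": [0,0,0,-0.03,0.2,0,-1,0,0,0,-0.03,0.2,0,-1,0,0,0,0,0,0,-1,0,0,0,0,0,0,-1]}}

```text
time_s: 16.9
tool_pos: [0.4529, 0.1134, 0.0798]
tool_rot: [0.653, 0.757, -0.0, 0.0]
ft_force: [-3.6, -5.6, -4.3]
width: 0.201
```

Request:
{"op": "servo_tool", "data": {"steps": [0,0,0,-0.03,0.2,0,-1,0,0,0,0,0.1,0,-1,0,0,0,0,0,0,-1]}}

```text
time_s: 17.2
tool_pos: [0.453, 0.1138, 0.0798]
tool_rot: [0.654, 0.756, -0.001, 0.001]
ft_force: [-0.3, -24.8, -5.6]
width: 0.196
```

The push force rose to 25 N with no further travel after about 20 mm, so the latch is at its stop. I'm releasing it and going back to the bar.

Request:
{"op": "servo_tool", "data": {"steps": [0,0,0,0,-0.2,0,-1,0,0,0,0,0,0,-0.2,0,0,0,0,0,0,-0.2,0,0,0,0,0,0,-0.2,0,0,0,0,0,2.5,-0.2,0,0,0,0,0,2.5,-0.2,0,0,0,0,0,2,-0.2,0,0,0,0,0,0,-0.2]}}

```text
time_s: 18.0
tool_pos: [0.4537, 0.1154, 0.1518]
tool_rot: [0.653, 0.758, 0.002, 0.001]
ft_force: [-0.2, -0.9, -0.3]
width: 0.404
```

```bash
python3 shot.py wrist w10
python3 - <<'E'
from h import *
d,s=pickle.load(open('w10.pkl','rb'));crop(d,150,140,400,330,2.4,'pics/w10c.png')
P=cloud(d,s); k=(P[...,2]>.094)&(P[...,2]<.106)&(P[...,0]>.43)&(P[...,0]<.49)&(P[...,1]>.07)&(P[...,1]<.14)
Q=P[k][:,:2]*1000;print(len(Q),cv2.minAreaRect(Q.astype(np.float32)))
E
```

```text
w10 t 18.0 pos [0.4537 0.1154 0.1518] rot [0.6528 0.7575 0.0016 0.001 ] F [-0.2 -0.9 -0.3] w 0.404
396 ((454.07867431640625, 114.15742492675781), (17.841684341430664, 10.559745788574219), 7.56728982925415)
```

View pics/w10c.png

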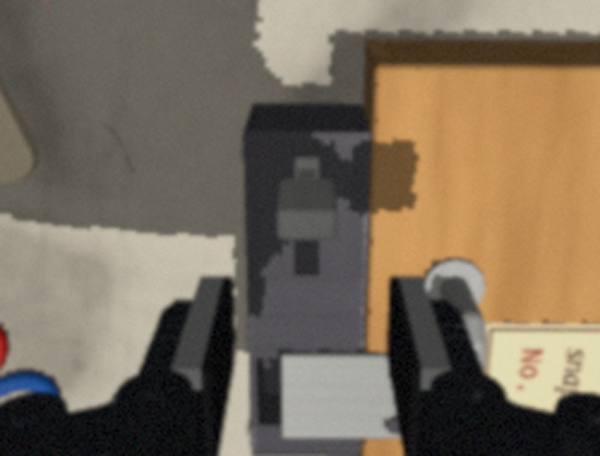

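The thumb piece, at crop (306,218), has moved 19.9 mm and sits at its stop. Back to the bar.

Request:
{"op": "servo_tool", "data": {"steps": [0,0,0,2,-2.3,0,0.1,0,0,0,2.2,-2.6,0,0.1,0,0,0,2,-2.3,0,0.1,0,0,0,0,0,-1.5,0.1,0,0,0,0,0,-2,0.1,0,0,0,0,0,-2,0.1,0,0,0,0,0,-1.2,0.1,0,0,0,0,0,0,0.1,0,0,0,0,0,0,0.1]}}

```text
time_s: 18.95
tool_pos: [0.5148, 0.0428, 0.083]
tool_rot: [0.653, 0.757, -0.0, -0.0]
ft_force: [0.0, -0.0, 0.5]
width: 0.549
```

Request:
{"op": "servo_tool", "data": {"steps": [0,0,0,0,0,0,-1,0,0,0,0,0,0,-1,0,0,0,0,0,0,-1,0,0,0,0,0,0,-1,0,0,0,0,0,0.1,-1,0,0,0,0,0,0.1,-1], "newtons": 40}}

```text
time_s: 19.55
tool_pos: [0.5149, 0.0429, 0.0849]
tool_rot: [0.653, 0.757, 0.0, 0.0]
ft_force: [3.6, 0.4, -4.2]
width: 0.101
```

Run:
```python
import numpy as np
y=np.radians(8.2)
th=np.radians([0,2,4,7,10,13.5,17,20.5,24,27.5,31,34,37,39,40])
def tcp(t):
    p=t/2; x=-124*np.cos(t)+36*np.sin(t)-16.5*np.sin(p); z=124*np.sin(t)+36*np.cos(t)-16.5*np.cos(p)
    return np.array([x*np.cos(y),x*np.sin(y),z])
for a,b in zip(th[:-1],th[1:]):
    d=(tcp(b)-tcp(a))/10; p=np.degrees(b-a)/2
    print(np.round([-p*np.sin(y),p*np.cos(y)],2),np.round(d,2))
```

```text
[-0.14  0.99] [0.1  0.01 0.43]
[-0.14  0.99] [0.12 0.02 0.43]
[-0.21  1.48] [0.2  0.03 0.63]
[-0.21  1.48] [0.24 0.03 0.62]
[-0.25  1.73] [0.32 0.05 0.7 ]
[-0.25  1.73] [0.36 0.05 0.68]
[-0.25  1.73] [0.4  0.06 0.65]
[-0.25  1.73] [0.44 0.06 0.63]
[-0.25  1.73] [0.47 0.07 0.6 ]
[-0.25  1.73] [0.51 0.07 0.57]
[-0.21  1.48] [0.46 0.07 0.46]
[-0.21  1.48] [0.48 0.07 0.43]
[-0.14  0.99] [0.33 0.05 0.27]
[-0.07  0.49] [0.17 0.02 0.13]
```

First a gentle feel past the catch point.

Request:
{"op": "servo_tool", "data": {"steps": [-0.14,1,0,0.1,0.01,0.3,-1,-0.14,1,0,0.12,0.02,0.4,-1,0,0,0,0,0,0,-1]}}

```text
time_s: 19.85
tool_pos: [0.5167, 0.0432, 0.0919]
tool_rot: [0.653, 0.757, -0.014, -0.012]
ft_force: [-3.2, -1.3, -1.5]
width: 0.097
```

The bar is past the 5.6 mm catch height with little force, so the lid is free. I'm continuing along the arc.

Request:
{"op": "servo_tool", "data": {"steps": [-0.21,1.5,0,0.2,0.03,0.63,-1,-0.21,1.5,0,0.24,0.03,0.62,-1,-0.25,1.7,0,0.32,0.05,0.7,-1,-0.25,1.7,0,0.36,0.05,0.68,-1,-0.25,1.7,0,0.4,0.06,0.65,-1,0,0,0,0,0,0,-1]}}

```text
time_s: 20.45
tool_pos: [0.5315, 0.0453, 0.1247]
tool_rot: [0.65, 0.754, -0.068, -0.059]
ft_force: [-7.9, -0.8, 2.7]
width: 0.099
```

Request:
{"op": "servo_tool", "data": {"steps": [-0.25,1.7,0,0.44,0.06,0.63,-1,-0.25,1.7,0,0.47,0.07,0.6,-1,-0.25,1.7,0,0.51,0.07,0.57,-1,-0.21,1.5,0,0.46,0.07,0.46,-1,-0.21,1.5,0,0.48,0.07,0.43,-1,-0.14,1,0,0.33,0.05,0.27,-1,-0.07,0.5,0,0.17,0.02,0.13,-1,0,0,0,0,0,0,-1]}}

```text
time_s: 21.25
tool_pos: [0.5595, 0.0493, 0.1557]
tool_rot: [0.643, 0.746, -0.131, -0.115]
ft_force: [-13.1, -0.9, 12.4]
width: 0.099
```

```bash
python3 shot.py scene s11; python3 shot.py wrist w11; python3 shot.py top t11
python3 - <<'E'
from h import *
d,s=pickle.load(open('s11.pkl','rb'));crop(d,150,120,370,290,3.4,'pics/s11c.png')
d0=pickle.load(open('top0.pkl','rb'));d,_=pickle.load(open('t11.pkl','rb'))
P=cloud(d);P0=cloud(d0)
for p in [(403,274),(216,187)]: print(P0[p[1],p[0]].round(3),P[p[1],p[0]].round(3))
# lid angle from tool pose
y=np.radians(8.2);q=np.array(s['tool_pos']);z=Ro.from_quat(s['tool_rot']).as_matrix()[:,2];b=q-z*.0165
hx=np.array([.5158,.0435])+.124*np.array([np.cos(y),np.sin(y)])
dx=(b[:2]-hx)@[np.cos(y),np.sin(y)]; print("bar",b,"lid deg",np.degrees(np.arctan2(b[2]-.064,-dx)-np.arctan2(36,124)),"radius",np.hypot(dx,b[2]-.064), s['q'])
E
```

```text
s11 t 21.25 pos [0.5595 0.0493 0.1557] rot [ 0.6431  0.7457 -0.1314 -0.1148] F [-13.1  -0.9  12.4] w 0.099
w11 t 21.3 pos [0.5595 0.0493 0.1557] rot [ 0.6431  0.7457 -0.1312 -0.1147] F [-11.9  -0.5  12.5] w 0.1
t11 t 21.35 pos [0.5595 0.0493 0.1557] rot [ 0.6431  0.7457 -0.1311 -0.1146] F [-11.6  -0.8  11.1] w 0.101
[ 0.347 -0.226  0.036] [ 0.347 -0.226  0.037]
[0.606 0.288 0.044] [0.606 0.288 0.043]
bar [0.56509095 0.0500987  0.17122686] lid deg 39.101971741696616 radius 0.13043735146635144 [-0.23355191  0.97667406  0.22249554  1.2125221  -0.16626554  1.32267386
  0.14278227]
```

View pics/s11c.png

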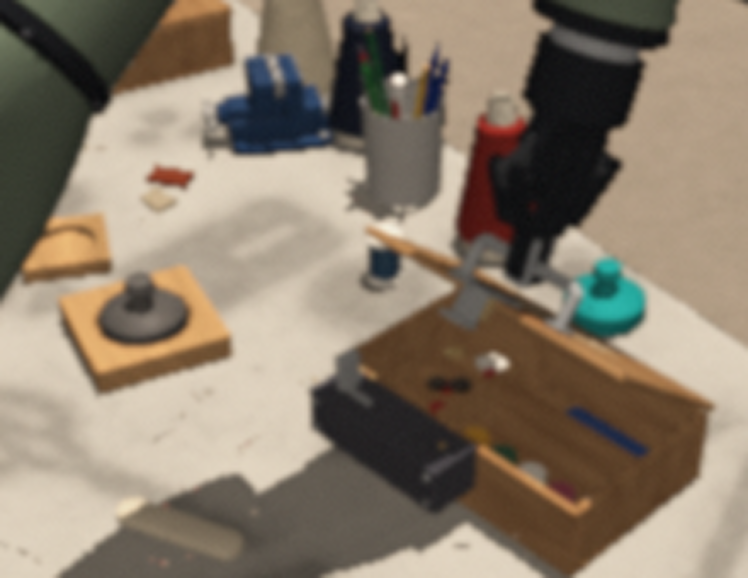

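View pics/t11.png

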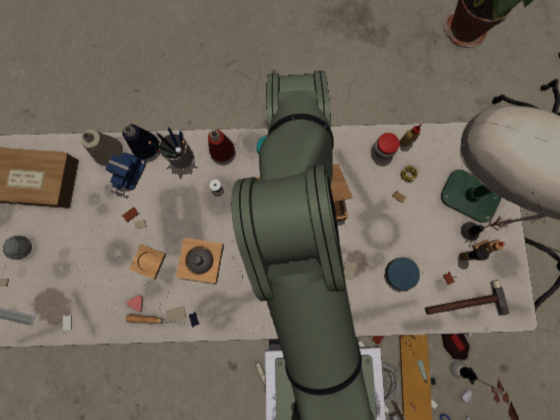

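The lid is held about 39° open, the hook plate is clear of the case, the weight is in its rest, and the bystanders are unmoved. I'll relax the residual side force slightly and check that it's still.

Request:
{"op": "servo_tool", "data": {"steps": [0,0,0,-0.05,0,0.05,-1,0,0,0,0,0,0,-1,0,0,0,0,0,0,-1,0,0,0,0,0,0,-1,0,0,0,0,0,0,-1]}}

```text
time_s: 21.9
tool_pos: [0.5595, 0.0493, 0.1559]
tool_rot: [0.643, 0.746, -0.131, -0.114]
ft_force: [-6.7, -1.1, 4.0]
width: 0.097
```

```bash
python3 shot.py top t12
python3 - <<'E'
from h import *
from cell import sensors, workorder
d,_=pickle.load(open('t12.pkl','rb'));P=cloud(d)
k=(P[...,2]>.05)&(P[...,2]<.08)&(np.hypot(P[...,0]-.402,P[...,1]-.337)<.03)
print("knob",cv2.minEnclosingCircle(P[k][:,:2].astype(np.float32)*1000),np.median(P[k][:,2]))
s=sensors.sense();print(np.abs(s["qd"]).max(),np.round(s["tool_pos"],4),np.round(s["ft_force"],1),s["width"],s["time_s"])
print(workorder.job_done())
E
```

```text
t12 t 21.9 pos [0.5595 0.0493 0.1559] rot [ 0.6432  0.7458 -0.1307 -0.114 ] F [-6.7 -1.1  4. ] w 0.097
knob ((401.00299072265625, 335.644775390625), 12.436497688293457) 0.058918960634692374
0.00166571376561214 [0.5595 0.0493 0.1558] [-6.7 -0.4  3.5] 0.09885860116438704 21.95
the job is handed in; nothing more can be done
None
```

I finished the whole job and handed it in at 21.95 s; no verdict was reported.

- **Weight:** I moved the iron pattern weight from the lid into the well of the larger rest and let go of it there.
- **First lift:** The lid rose about 5 mm and stopped. The load jumped from 5 N to about 21 N, well under the 60 N limit, so the latch had it caught.
- **Latch:** I lowered the lid, let go of the bar and slid the thumb piece 20 mm left. The push then rose to 25 N with no further travel, and the camera measured 19.9 mm.
- **Second lift:** The lid came up freely. I am holding it by the bar at about 39° by my own geometry, since the lid angle can't be read directly.

**Last checks:**
- **Arm:** It is still, with the fastest joint at 0.002 rad/s. The jaws are closed on the bar with about 8 N of side force remaining.
- **Weight position:** The wrist camera put it 0.6 mm from the well centre. The top camera later put it about 2 mm off, which is within the cameras' 2 mm accuracy and the 6 mm limit.
- **Other things:** The tin and spool measured unmoved, and I judged the tape measure unmoved by eye in the top picture.

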